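Load a shaft into the sloping drill jig

TASK

Load the long steel shaft into the sloping drill jig. Flip the jig's stop over so that it lies across the lower end of the bore line, thread the shaft from the upper end down through both bearings until its end butts against the stop, then fold the cam clamp's lever down flat to lock it. Leave the other things on the bench where they are.

Things in the scene. Friction and masses are not known exactly. Their poses are not given: they have to be found in the camera images.
- bed: sloping bed of the steel drill jig (base 112 x 168 mm, fixed). Origin on the bore axis, at the mouth of the upper bearing, 115 mm up. y runs up the bore axis, out of the mouth, 25 deg above level, to the robot's left: the shaft goes in along -y. x is level, across the bore, away from the robot; z square to the bed. Bed top z -32 mm, bed 84 mm wide. Upper bearing y 0 to -22 mm, 54 mm wide, top z 27 mm
- lower_bore (a point): centre of the uphill mouth of the lower bearing, at y = -54 mm in the bed's frame and with its axes. The bearing reaches to y -77 mm, 54 mm wide, top z 27 mm; the cam clamp sits in a slot at its middle. Both bores are 18.5 mm wide, in line, for the 16 mm shaft
- stop_point (a point): point on the bore axis where the shaft's end butts against the stop once that is flipped over: y = -112 mm in the bed's frame, with its axes. Shaft fully home: shaft centre on the axis 100 mm uphill of this point, at y = -12 mm in the bed's frame
- drill_bush (a point): middle of the top of the upright brass drill bush over the bore axis, between the bearings, 47 mm above the axis; its underside clears the shaft by 7 mm. A steel bracket 24 mm wide carries it from the jig base's far side, 56 mm beyond the axis
- stop_flag (a joint): angle of the flip stop, turning about an axis parallel to the bore. 0 = standing up, leaning 0.35 rad back, away from the bore; 0.35 = square to the bed; 1.92 = lying across the bore axis, its end pointing to the bed's +x. Pivot in the bed's frame: x -40, y -118, z 0 mm. Very light to turn; past square it falls over by its own weight. Starts between 0 and 0.2
- flag_end (a point): middle of the free end of the flip stop: a flat aluminium arm, 66 mm long from its pivot to this point, 19 mm wide, 8 mm thick along the bore
- clamp_lever (a joint): angle of the cam clamp's lever, turning about an axis parallel to the bore. 0 = standing square to the bed (open, the shaft can pass); 1.57 = folded flat towards the bed's +x (shaft locked). Pivot in the bed's frame: x 0, y -65.5, z 18.4 mm. Slightly stiff (about 1 to 2 N at the handle); stays where it is left. Starts between 0 and 0.2
- lever_end (a point): point in the black handle of the clamp lever, on its middle line 50 mm from the pivot; the handle is 13 to 15 mm thick and reaches from 27 to 55 mm from the pivot
- shaft_mid (a point): centre of the loose shaft: plain steel bar, 16 mm diameter, 200 mm long, 0.16 to 0.26 kg, both ends alike, tapering over the last 9 mm to 8 mm diameter. y runs along the shaft. At the start it lies level on two wooden V-rests, its axis 48 mm above the bench, y pointing roughly to the robot's left. Either end may go in first
- shaft_rest: wooden V-rest the shaft lies on: board 64 x 196 x 10 mm with two V-blocks 48 mm wide, 20 mm thick and 52 mm high, centred 76 mm either side of its middle along its y axis; free space between them. Fixed. Origin under its middle
- square_1: engineer's square, bystander, 148 x 100 x 16 mm, lying left of the V-rest
- canister_2: black screw-lid canister, bystander, 60 mm wide, 86 mm tall, behind the gap between jig and V-rest; origin under its middle
- hex_key_1: hexagon key, bystander, 93 mm long, 7 mm high, between the jig and the V-rest
- oil_bottle_1: brown bottle, bystander, 56 mm wide, 135 mm tall, behind the jig; origin under its middle
- pliers_1: pliers, bystander, 168 mm long, 13 mm high, near the front edge
- tape_roll_1: roll of masking tape, bystander, 105 mm wide, 24 mm high, lying flat behind the V-rest

How it is judged:
By the outcome, as a careful person would: the job done as asked, in the order asked, and still so for the second after the job is handed in, with the robot touching nothing.
It also fails if it takes over 70 s, if anything falls off the work surface, if the arm or the gripper's body presses on something with over 40 N, if the wrist force passes 120 N, or if a joint passes its speed limit or range.

ROBOT

A 6-joint arm with a two-finger parallel gripper is mounted at the origin on a cart in front of the work surface, level with it; the furniture and walls round the work are solid. World frame = base frame: x ahead of the robot, y to its left, z up, the work surface at z = 0. Lengths are in m, angles in rad, forces in N, time in s.
With the tool pointing down it reaches from about 0.3 to 0.775 m from the base axis. Payload 14.6 kg.
Tool frame: the origin (TCP) lies at the centre of the arm's flange, where the gripper is bolted on; the fingertips stand 199 mm ahead of it and the grasp point (between the pads) lies ctrl.tcp_to_grasp ahead of it (ctrl.tcp_to_grasp is the distance from the TCP to the grasp point, in m); z points along the fingers, y is the line along which they close (so a half turn about z gives the same grasp; the last joint's range is limited). The gripper opens to 94 mm and grips with 3 to 60 N. Pads are 16 mm wide; open, the fingers measure 119 mm over their backs; the gripper's body (75 mm by 177 mm) begins 78 mm behind the grasp point.
Start: joints at [-1.294, 0.3, 1.521, -0, 1.321, -0.067], TCP at [0.185, -0.518, 0.405] pointing down, gripper open.
Joint ranges: [-3.03, 3.03], [-0.79, 2.21], [0.23, 2.52], [-1.04, 4.18], [0, 3.07], [-2.55, 2.55]. Speed limits (rad/s): [2.22, 2.22, 2.57, 3.14, 3.14, 3.14].

INTERFACE

Orientations are given as [roll, pitch, yaw] about the fixed x, y, z axes, in that order (R = Rz(yaw) Ry(pitch) Rx(roll)).
In Python, from station import ctrl gives the robot as it stands. The module is installed in compiled form; this text tells all that it offers.
- The arm moves only by the shell command python3 -m jog 'ROWS' [OPENING] [FORCE]. ROWS is JSON, a list of rows, each a list of 6 numbers: the shift along the tool's x, y, z in cm, then the turn, a rotation vector about the tool's x, y, z in rad. In form: [[tx, ty, tz, ax, ay, az], ...]. A call has 1 to 8 rows; each row is the pose to reach, as a shift and turn from the pose commanded when the call began, along the tool's axes at that moment; what a row does not reach only later rows make up. A row lasts 1/10 s, in which the tool goes at most 50 mm and 8.59 degrees, less where a joint would pass 70% of its speed; a pose out of reach is approached as far as the arm can. A call with a gripper value outside its range is refused whole. OPENING is the opening in per cent of the stroke, from 0 (shut) to 100 (fully open), set as the call begins (- or left out, the last holds). The fingers move at their own pace and stop on an object; FORCE is the grip in N (left out, the last holds). Time passes only in rows, so rows that repeat a pose let the fingers close. It gives the time, the measured TCP pose, the force, the opening and the grip force at its end, in the units of the state.
- ctrl.get_obs(): the state, without advancing time (a new reading comes with each control period).
- ctrl.camera(name): name is "side" or "top"; returns a dict with "img" (480x640x3 uint8, blue, green, red), "intrinsics" (3x3 intrinsics, pixels), "R" (3x3) and "t" (3): a world point X has camera coordinates R X + t. Camera axes: x right, y down, z forward; pixel columns grow to the right and rows downward; lengths in m; the calibration is good to about 2 mm. A picture is of the moment at which its call begins. There is no depth.
- ctrl.hand_in(): hands the job in; it is judged then, once.
The state is a dict: "time_s": time; "qpos": joint angles; "joint_vel": joint speeds; "tau": joint torques, N m; "ee_pos": TCP position; "eef_rot": TCP orientation; "force": force on the tool from outside, world axes, zero at the start; "moment": the same for the moment, N m; "grip_width": finger opening in m; "grip_force": force on a finger pad.
Only numpy, scipy, OpenCV 4.12 (cv2) and the standard library are available. Lean on these libraries where they do the work, as an engineer would, in place of code of your own. Each camera call takes 0.05 s, during which the arm holds its last target. There are 200 camera calls.

## Working session

There is one attempt and no reset: what is moved stays moved. The work goes in short steps, Python scripts to look and compute and a shell command to move; the robot and the scene stay as the last step left them, time stands still between calls to the robot, and variables do not carry over. Pictures are saved under pics/ and viewed, at most 13 in all, crops included, and the job is handed in when it is done.

```bash
mkdir -p pics; python3 - <<'E'
from station import ctrl
import cv2,numpy as np
for n in("side","top"):
    c=ctrl.camera(n);cv2.imwrite(f"pics/{n}0.png",c["img"]);print(n,c["intrinsics"].tolist(),np.round(c["R"],4).tolist(),np.round(c["t"],4).tolist())
o=ctrl.get_obs();print(o,ctrl.tcp_to_grasp)
E
```

```text
side [[609.087533948862, 0.0, 322.75866086426606], [0.0, 609.087533948862, 238.51643591846357], [0.0, 0.0, 1.0]] [[-0.9305, -0.3659, 0.0195], [-0.1969, 0.4544, -0.8688], [0.309, -0.8122, -0.4948]] [0.5296, 0.1566, 1.2802]
top [[451.50051128501525, 0.0, 325.6382942088671], [0.0, 451.50051128501525, 237.50974315356976], [0.0, 0.0, 1.0]] [[-0.0137, -0.9999, 0.0009], [-0.986, 0.0134, -0.1659], [0.1659, -0.0032, -0.9861]] [0.1254, 0.5391, 1.0932]
{'time_s': 0.1, 'qpos': array([-1.29360528e+00,  3.00420172e-01,  1.52147226e+00, -1.96260313e-05,
        1.32068586e+00, -6.66259281e-02]), 'joint_vel': array([ 0.00081358, -0.00066483, -0.00057168,  0.00046674,  0.00125543,
       -0.00072251]), 'tau': array([ 1.56680089e-03, -5.32643831e+01, -3.53285658e+01,  7.09847454e-02,
        2.34783796e-02, -7.84910458e-05]), 'ee_pos': array([ 0.1853736 , -0.51780111,  0.4041602 ]), 'eef_rot': array([-3.14060794e+00, -4.66516742e-05,  3.43821817e-01]), 'force': array([-0.62790195, -0.54282291, -0.34714484]), 'moment': array([ 0.01384821, -0.01145294,  0.01157525]), 'grip_force': 0.0, 'grip_width': 0.09424977645517722} 0.1804
```

View pics/side0.png

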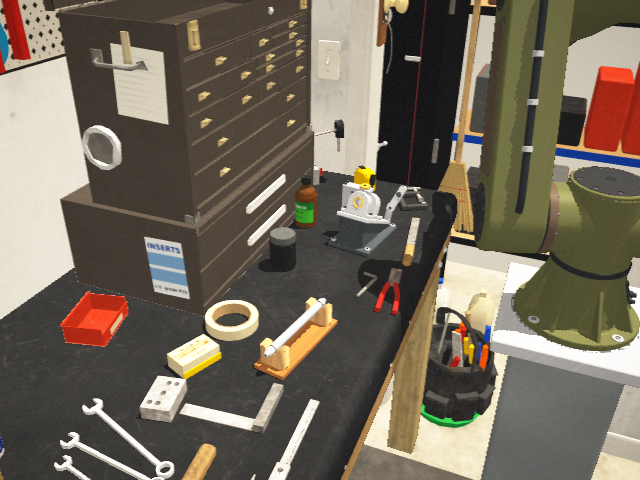

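View pics/top0.png

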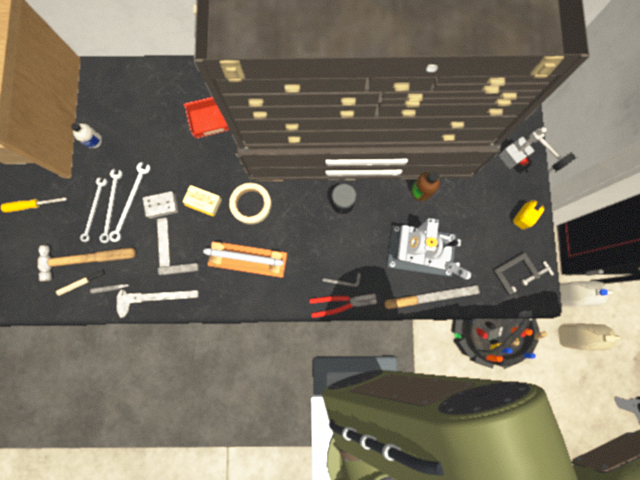

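```bash
python3 - <<'E'
import cv2,numpy as np
s=cv2.imread("pics/side0.png");t=cv2.imread("pics/top0.png")
def cr(i,x,y,w,h,k):
    o=cv2.resize(i[y:y+h,x:x+w],None,fx=k,fy=k,interpolation=cv2.INTER_CUBIC)
    for a in range(0,w,10):cv2.putText(o,str(x+a),(a*k,8),0,.3,(0,255,255),1);o[::4,a*k]=(0,255,255)
    for a in range(0,h,10):cv2.putText(o,str(y+a),(0,a*k+4),0,.3,(0,255,255),1);o[a*k,::4]=(0,255,255)
    return o
a=cr(s,325,160,100,100,6)
cv2.imwrite("pics/j1.png",a)
cv2.imwrite("pics/j2.png",cr(t,383,210,95,72,8))
a=cr(s,250,290,95,90,4);b=cr(t,195,235,100,55,4)
m=np.zeros((360,800,3),np.uint8);m[:360,:380]=a;m[:220,390:790]=b;cv2.imwrite("pics/s1.png",m)
E
```

```text
(no output)
```

View pics/j1.png

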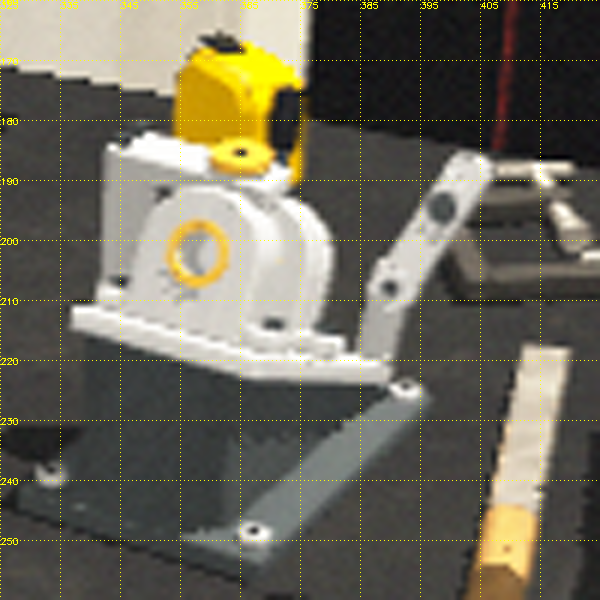

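View pics/j2.png

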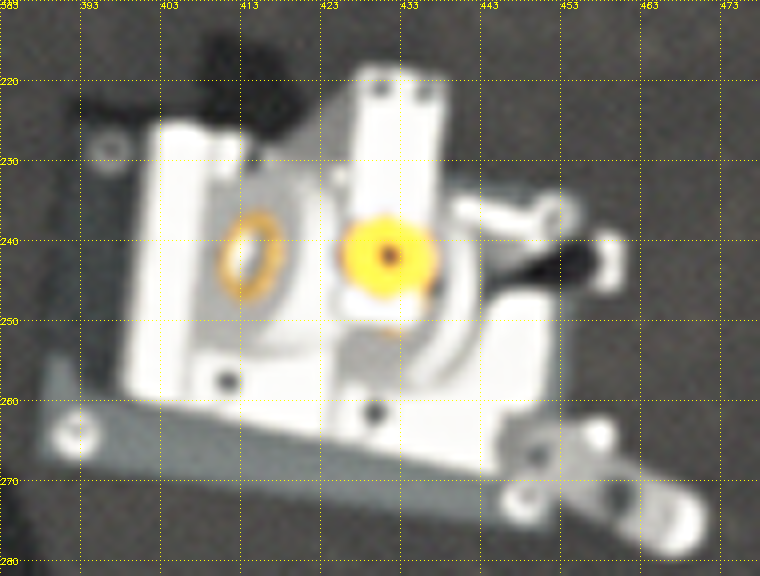

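View pics/s1.png

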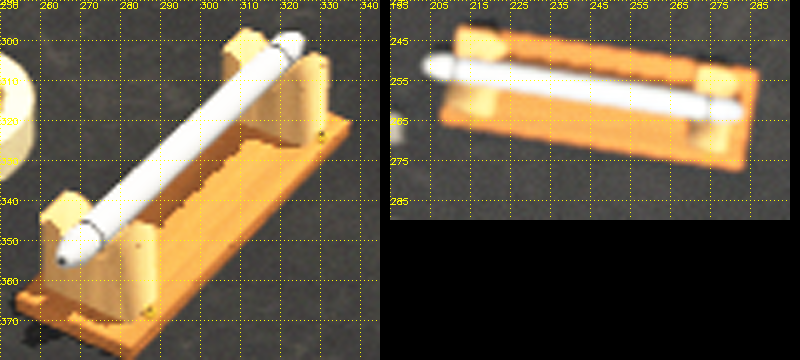

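```bash
cat > h.py <<'E'
from station import ctrl
import numpy as np, cv2
from scipy.optimize import least_squares
from scipy.spatial.transform import Rotation as Ro
C={}
def cam(n):
    if n not in C: C[n]=ctrl.camera(n)
    return C[n]
def proj(n,X):
    c=cam(n);p=c["intrinsics"]@(c["R"]@np.asarray(X)+c["t"]);return p[:2]/p[2]
def bedR(ps):
    return np.array(Ro.from_euler('z',ps).as_matrix()@Ro.from_euler('x',np.radians(25)).as_matrix())
def tri(ps,pt,x0=(.5,-.2,.1)):
    r=least_squares(lambda X:np.r_[proj("side",X)-ps,proj("top",X)-pt],x0);return r.x,r.fun
E
python3 - <<'E'
from h import *
np.set_printoptions(precision=4,suppress=True)
for n in("side","top"):print(n,-cam(n)["R"].T@cam(n)["t"])
def f(p):
    x,y,ps,yb,ub,yd,zd=p;o=np.array([x,y,.115]);R=bedR(ps);Rz=Ro.from_euler('z',ps).as_matrix();b=np.array([x,y,0])
    P=lambda *v:o+R@np.array(v);Q=lambda *v:b+Rz@np.array(v)
    return np.r_[proj("side",P(0,0,0))-(357.8,202.2),proj("top",P(0,0,0))-(414.4,242),
     proj("side",P(0,yd,zd))-(365,185.5),proj("top",P(0,yd,zd))-(431.6,241.9),
     proj("top",P(-.042,yb,-.032))-(398.6,259.4),proj("top",P(.042,yb,-.032))-(401.7,225.6),
     proj("side",P(-.042,yb,-.032))-(367,221),proj("side",P(.042,yb,-.032))-(338,211),
     proj("side",Q(-.056,ub,0))-(368,257),proj("side",Q(.056,ub,0))-(326,242.5),
     proj("top",Q(-.056,ub,0))-(387.8,267.7),proj("top",Q(-.056,ub-.168,0))-(451.8,276.2)]
r=least_squares(f,[.5,-.2,0,.0,.03,-.038,.047],loss='soft_l1');print(r.x);print(f(r.x).reshape(-1,2).round(1).tolist())
o=np.r_[r.x[:2],.115];R=bedR(r.x[2])
print("mouth tri",tri((357.8,202.2),(414.4,242)));print("bush tri",tri((365,185.5),(431.6,241.9)))
X,e=tri((404.5,187.5),(469.5,275));print("flag",X,e,"bed",R.T@(X-o))
for a in(0,.1,.2):
    P=o+R@np.array([-.040-.066*np.sin(.35-a),-.118,.066*np.cos(.35-a)]);print(a,P,proj("side",P),proj("top",P))
for a in(0,.1,.2):
    P=o+R@np.array([.05*np.sin(a),-.0655,.0184+.05*np.cos(a)]);print("lev",a,P,proj("side",P),proj("top",P))
def g(p):
    x,y,ps=p;v=np.array([-np.sin(ps),np.cos(ps),0])*.1;c=np.array([x,y,.048])
    return np.r_[proj("side",c+v)-(265.8,355),proj("side",c-v)-(325,299.5),proj("top",c+v)-(203.7,251.3),proj("top",c-v)-(282.5,262.5)]
r=least_squares(g,[.5,.3,0]);print("shaft",r.x,r.fun.round(1))
E
```

```text
side [0.1281 1.1623 0.7592]
top [0.352  0.1216 1.1674]
[ 0.5164 -0.0902 -0.1526  0.0166  0.0408 -0.0179  0.0428]
[[0.3, 0.4], [-0.4, -0.4], [0.2, 0.1], [-0.0, -0.4], [-0.1, -0.8], [0.7, -1.1], [0.9, -1.2], [-1.4, 0.1], [0.7, 0.7], [2.1, 2.6], [-0.3, -0.2], [0.2, 0.3]]
mouth tri (array([ 0.5163, -0.0907,  0.1156]), array([ 0.3938,  0.066 , -0.1025, -0.3801]))
bush tri (array([ 0.5109, -0.124 ,  0.1464]), array([ 0.3107,  0.0501, -0.077 , -0.289 ]))
flag [ 0.4356 -0.2154  0.1166] [-0.0652 -0.0068  0.0139  0.0589] bed [-0.0608 -0.1227  0.059 ]
0 [ 0.4343 -0.2123  0.1213] [404.7822 186.3616] [468.8187 275.4772]
0.1 [ 0.4404 -0.214   0.1231] [402.6604 185.0342] [469.6476 272.7676]
0.2 [ 0.4467 -0.2156  0.1243] [400.4231 183.9446] [470.2881 269.9921]
lev 0 [ 0.503  -0.1774  0.1493] [375.1213 176.7313] [455.4149 244.5413]
lev 0.1 [ 0.5079 -0.1781  0.1491] [373.2805 176.386 ] [455.5399 242.4095]
lev 0.2 [ 0.5129 -0.1785  0.1484] [371.4148 176.2422] [455.5149 240.3223]
shaft [ 0.4945  0.3238 -0.168 ] [ 0.3  0.7 -0.4  0.5  0.5 -0.7  0.5  0.4]
```

```bash
cat >> h.py <<'E'
np.set_printoptions(precision=4,suppress=True)
ps=-.1526; o=np.array([.5164,-.0902,.115]); B=bedR(ps)
bed=lambda x,y,z:o+B@np.array([x,y,z])/1000
def Rt(yaw,tilt=0):  # pointing down, tool x along yaw; tilt>0 lifts tool x out of level
    return Ro.from_euler('z',yaw)*Ro.from_euler('y',-tilt)*Ro.from_euler('x',np.pi)
def row(name,tip,yaw=ps+np.pi/2,tilt=0,L=.199,p=None,R=None):
    """row from pose p,R (now if None) to put the point L ahead of the TCP at tip; returns pose"""
    ob=ctrl.get_obs()
    if p is None: p=ob["ee_pos"];R=Ro.from_euler('xyz',ob["eef_rot"])
    T=Rt(yaw,tilt);q=np.asarray(tip)-L*T.as_matrix()[:,2]
    s=R.inv().apply(q-p)*100;t=(R.inv()*T).as_rotvec()
    print(name,"tcp",q,"row",s.round(2),t.round(3));return q,T
E
python3 - <<'E'
from h import *
P=bed(-110,-118,38);P[2]=.2
a=row("above",P)
P[2]=.095;b=row("down",P,p=a[0],R=a[1])
P=bed(-32,-118,38);P[2]=.095;c=row("push",P,p=b[0],R=b[1])
n="side";cc=cam(n)
for px in((205,308),(303,195)):
    d=cc["R"].T@np.linalg.inv(cc["intrinsics"])@np.array([*px,1]);C0=-cc["R"].T@cc["t"];print("chest",C0-d*C0[2]/d[2])
E
```

```text
above tcp [ 0.389  -0.1951  0.399 ] row [ 30.05 -23.52   0.55] [-0.001 -0.    -1.074]
down tcp [ 0.389  -0.1951  0.294 ] row [ 0.  -0.  10.5] [0. 0. 0.]
push tcp [ 0.4661 -0.2069  0.294 ] row [-0.   7.8  0. ] [0. 0. 0.]
chest [0.7205 0.2864 0.    ]
chest [ 0.7469 -0.2965  0.    ]
```

```bash
python3 -m jog '[[30,-23.5,0.6,0,0,-1.074],[30,-23.5,0.6,0,0,-1.074],[30,-23.5,0.6,0,0,-1.074],[30,-23.5,0.6,0,0,-1.074],[30,-23.5,0.6,0,0,-1.074],[30,-23.5,0.6,0,0,-1.074],[30,-23.5,0.6,0,0,-1.074],[30,-23.5,0.6,0,0,-1.074]]' 0
python3 - <<'E'
from h import *
P=bed(-110,-118,38);P[2]=.095
a=row("down",P)
E
```

```text
time_s: 1.05
ee_pos: [0.3895, -0.1929, 0.3988]
eef_rot: [3.141, -0.0, 1.425]
force: [0.2, 0.2, -0.2]
grip_width: 0.0332
grip_force: 0.0
down tcp [ 0.389  -0.1951  0.294 ] row [-0.23 -0.03 10.48] [ 0.    -0.     0.007]
```

```bash
python3 -m jog '[[-0.2,0,5,0,0,0],[-0.2,0,9,0,0,0],[-0.2,0,10.5,0,0,0],[-0.2,0,10.5,0,0,0],[-0.2,1.5,10.5,0,0,0],[-0.2,3,10.5,0,0,0],[-0.2,4,10.5,0,0,0],[-0.2,5,10.5,0,0,0]]' 0
python3 -m jog '[[0,0.8,0,0,0,0],[0,1.6,0,0,0,0],[0,2.3,0,0,0,0],[0,2.8,0,0,0,0],[0,2.8,0,0,0,0],[0,0,0,0,0,0],[0,-2,-3,0,0,0],[0,-2,-8,0,0,0]]'
python3 - <<'E'
from h import *
def cr(i,x,y,w,h,k): return cv2.resize(i[y:y+h,x:x+w],None,fx=k,fy=k,interpolation=cv2.INTER_CUBIC)
a=cr(cam("side")["img"],325,150,110,100,4);b=cr(cam("top")["img"],383,205,90,100,4)
cv2.imwrite("pics/f1.png",np.hstack([a,b]))
P=bed(26,-118,0);print(proj("side",P),proj("top",P))
E
```

```text
time_s: 1.85
ee_pos: [0.4383, -0.2052, 0.2945]
eef_rot: [3.141, 0.0, 1.418]
force: [0.4, 0.4, 0.8]
grip_width: 0.0006
grip_force: 0.2
time_s: 2.65
ee_pos: [0.416, -0.2015, 0.3722]
eef_rot: [-3.135, -0.002, 1.417]
force: [1.4, -0.4, 0.7]
grip_width: -0.0
grip_force: 0.0
[367.1967 201.992 ] [454.2314 240.407 ]
```

View pics/f1.png

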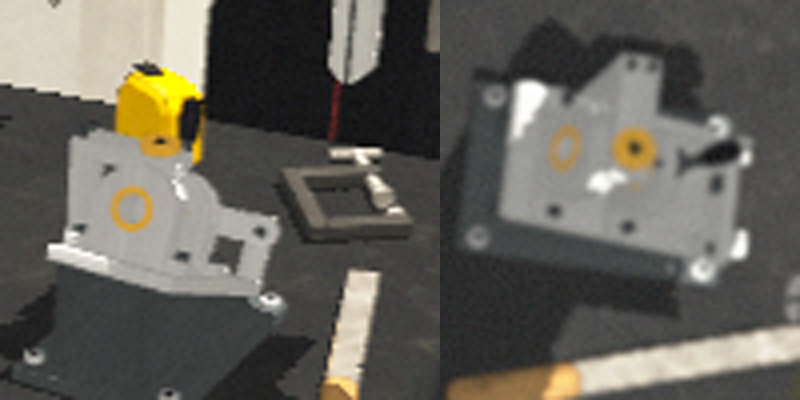

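```bash
python3 - <<'E'
from h import *
y=-.168;g=np.array([.4945,.3238,.048])+.047*np.array([-np.sin(y),np.cos(y),0])
a=row("over",g+[0,0,.12],yaw=y+np.pi/2,L=.1804);row("down",g,yaw=y+np.pi/2,L=.1804,p=a[0],R=a[1])
E
```

```text
over tcp [0.5024 0.3701 0.3484] row [57.86 -0.42  2.89] [0.008 0.003 0.015]
down tcp [0.5024 0.3701 0.2284] row [-0. -0. 12.] [0. 0. 0.]
```

```bash
python3 -m jog '[[57.9,-0.4,0,0.008,0.003,0.015],[57.9,-0.4,0,0.008,0.003,0.015],[57.9,-0.4,0,0.008,0.003,0.015],[57.9,-0.4,0,0.008,0.003,0.015],[57.9,-0.4,0,0.008,0.003,0.015],[57.9,-0.4,0,0.008,0.003,0.015],[57.9,-0.4,0,0.008,0.003,0.015],[57.9,-0.4,0,0.008,0.003,0.015]]' 50
python3 -m jog '[[18,0,1,0,0,0],[18,0,2,0,0,0],[18,0,3,0,0,0],[18,0,3,0,0,0],[18,0,3,0,0,0],[18,0,3,0,0,0]]'
python3 - <<'E'
from h import *
y=-.168;g=np.array([.4945,.3238,.048])+.047*np.array([-np.sin(y),np.cos(y),0])
row("down",g,yaw=y+np.pi/2,L=.1804)
E
```

```text
time_s: 3.55
ee_pos: [0.4759, 0.1959, 0.3735]
eef_rot: [-3.134, -0.003, 1.403]
force: [0.8, -0.5, 0.3]
grip_width: 0.0467
grip_force: 0.0
time_s: 4.15
ee_pos: [0.5059, 0.3715, 0.3433]
eef_rot: [-3.133, -0.002, 1.404]
force: [-1.2, 0.7, -0.2]
grip_width: 0.0472
grip_force: 0.0
down tcp [0.5024 0.3701 0.2284] row [-0.21 -0.23 11.5 ] [-0.009 -0.002  0.001]
```

Descend, then close.

```bash
python3 -m jog '[[-0.2,-0.25,4,-0.009,0,0],[-0.2,-0.25,8,-0.009,0,0],[-0.2,-0.25,10.5,-0.009,0,0],[-0.2,-0.25,11.5,-0.009,0,0],[-0.2,-0.25,11.5,-0.009,0,0]]'
python3 - <<'E'
from h import *
def cr(i,x,y,w,h,k): return cv2.resize(i[y:y+h,x:x+w],None,fx=k,fy=k,interpolation=cv2.INTER_CUBIC)
a=cr(cam("side")["img"],230,260,120,120,3);b=cr(cam("top")["img"],185,200,130,120,3)
cv2.imwrite("pics/g1.png",np.hstack([a,b]))
y=-.168;g=np.array([.4945,.3238,.048])+.047*np.array([-np.sin(y),np.cos(y),0])
row("rest",g,yaw=y+np.pi/2,L=.1804)
E
python3 -m jog '[[0,0,0,0,0,0],[0,0,0,0,0,0],[0,0,0,0,0,0],[0,0,0,0,0,0],[0,0,0,0,0,0],[0,0,0,0,0,0]]' 0 60
```

```text
time_s: 4.65
ee_pos: [0.5026, 0.3694, 0.229]
eef_rot: [3.141, -0.002, 1.402]
force: [0.4, 0.4, 0.0]
grip_width: 0.0468
grip_force: 0.0
rest tcp [0.5024 0.3701 0.2284] row [ 0.   -0.06  0.26] [ 0.003 -0.004 -0.001]
time_s: 5.35
ee_pos: [0.5026, 0.3703, 0.2295]
eef_rot: [3.14, -0.003, 1.403]
force: [1.7, -0.8, 1.5]
grip_width: 0.0146
grip_force: 60.0
```

View pics/g1.png

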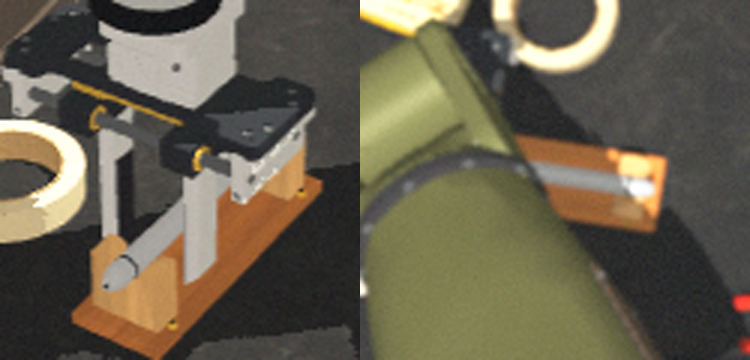

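```bash
python3 -m jog '[[0,0,-3,0,0,0],[0,0,-7,0,0,0],[0,0,-11,0,0,0],[0,0,-14,0,0,0],[0,0,-14,0,0,0]]'
python3 - <<'E'
from h import *
print(ctrl.get_obs()["grip_width"])
row("pre+40",bed(0,212,10),tilt=np.radians(25),L=.1815)
E
```

```text
time_s: 5.85
ee_pos: [0.5023, 0.37, 0.3734]
eef_rot: [3.136, -0.008, 1.403]
force: [-0.0, 0.5, -2.5]
grip_width: 0.0144
grip_force: 60.0
0.014362786459362094
pre+40 tcp [0.5333 0.0197 0.3782] row [-34.01   8.92  -0.68] [ 0.009  0.429 -0.014]
```

```bash
python3 -m jog '[[-34,8.9,-0.7,0.005,0.432,-0.014],[-34,8.9,-0.7,0.005,0.432,-0.014],[-34,8.9,-0.7,0.005,0.432,-0.014],[-34,8.9,-0.7,0.005,0.432,-0.014],[-34,8.9,-0.7,0.005,0.432,-0.014],[-34,8.9,-0.7,0.005,0.432,-0.014],[-34,8.9,-0.7,0.005,0.432,-0.014],[-34,8.9,-0.7,0.005,0.432,-0.014]]'
python3 -m jog '[[0,0,0,0,0,0],[0,0,0,0,0,0]]'
python3 - <<'E'
from h import *
def cr(i,x,y,w,h,k): return cv2.resize(i[y:y+h,x:x+w],None,fx=k,fy=k,interpolation=cv2.INTER_CUBIC)
row("pre+25",bed(0,172,0),tilt=np.radians(25),L=.1815)
ob=ctrl.get_obs();print(ob["ee_pos"],ob["eef_rot"])
g=ob["ee_pos"]+Ro.from_euler('xyz',ob["eef_rot"]).apply([0,0,.1815]);x=Ro.from_euler('xyz',ob["eef_rot"]).apply([1,0,0])
for d in(-.147,-.138,-.07,.053):print("shaft pt",d,B.T@(g+d*x-o),proj("side",g+d*x),proj("top",g+d*x))
print("mouth",proj("side",o),proj("top",o))
a=cr(cam("side")["img"],280,130,110,120,4);b=cr(cam("top")["img"],335,195,90,120,4)
cv2.imwrite("pics/i1.png",np.hstack([a,b]))
E
```

```text
time_s: 6.65
ee_pos: [0.5332, 0.0151, 0.3736]
eef_rot: [-3.138, -0.434, 1.41]
force: [-0.5, 0.7, -2.7]
grip_width: 0.0147
grip_force: 60.0
time_s: 6.85
ee_pos: [0.533, 0.0205, 0.3743]
eef_rot: [-3.139, -0.435, 1.417]
force: [0.8, -0.2, -2.4]
grip_width: 0.0147
grip_force: 60.0
pre+25 tcp [ 0.5284 -0.0119  0.3522] row [-3.9   0.05  0.62] [-0.002  0.001 -0.001]
[0.533  0.0205 0.3743] [-3.1388 -0.4348  1.4166]
shaft pt -0.147 [-0.001   0.0638  0.0064] [348.1232 198.8577] [392.8252 236.5161]
shaft pt -0.138 [-0.001   0.0728  0.0064] [346.4979 198.6828] [389.5191 235.7431]
shaft pt -0.07 [-0.0009  0.1408  0.0063] [333.5826 197.2929] [363.7826 229.7255]
shaft pt 0.053 [-0.0008  0.2638  0.0061] [306.9515 194.4269] [313.5526 217.981 ]
mouth [358.0567 202.5636] [414.0204 241.6043]
```

View pics/i1.png

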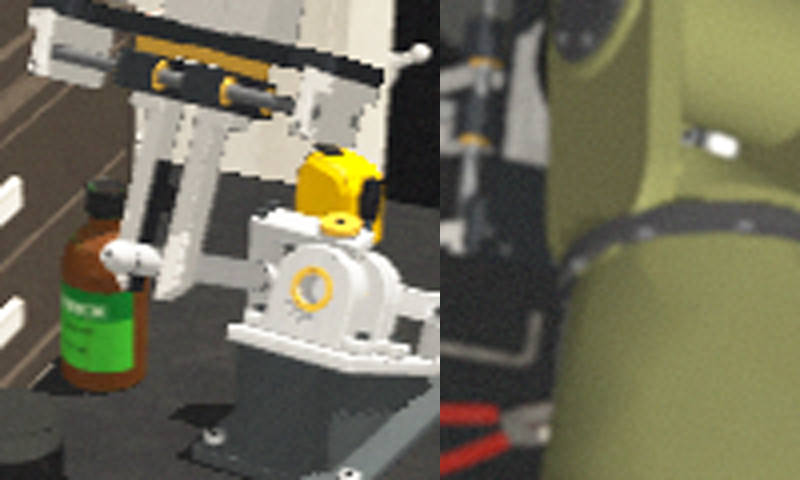

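```bash
python3 -m jog '[[-1,0.05,0.62,0,0,0],[-2.5,0.05,0.62,0,0,0],[-3.9,0.05,0.62,0,0,0],[-5.5,0.05,0.62,0,0,0],[-5.5,0.05,0.62,0,0,0],[-5.5,0.05,0.62,0,0,0]]'
python3 - <<'E'
from h import *
row("tip -3",bed(0,144,0),tilt=np.radians(25),L=.1815)
ob=ctrl.get_obs()
R=Ro.from_euler('xyz',ob["eef_rot"]);g=ob["ee_pos"]+R.apply([0,0,.1815]);x=R.apply([1,0,0])
for d in(-.147,-.138,.053):print("shaft pt",d,B.T@(g+d*x-o),proj("side",g+d*x),proj("top",g+d*x))
a=cv2.resize(cam("side")["img"][160:240,300:400],None,fx=8,fy=7,interpolation=cv2.INTER_CUBIC)
cv2.imwrite("pics/i2.png",a)
E
```

```text
time_s: 7.55
ee_pos: [0.5263, -0.0275, 0.3464]
eef_rot: [-3.14, -0.435, 1.416]
force: [-0.5, 0.1, -1.9]
grip_width: 0.0146
grip_force: 60.0
tip -3 tcp [ 0.5246 -0.037   0.3404] row [-1.13 -0.02  0.14] [-0.     0.001 -0.002]
shaft pt -0.147 [-0.0001  0.0081  0.0016] [356.9004 201.7913] [411.6015 240.9268]
shaft pt -0.138 [-0.0001  0.0171  0.0016] [355.3791 201.6374] [408.4425 240.185 ]
shaft pt 0.053 [0.0004 0.2081 0.0013] [318.553  197.9114] [336.0053 223.1772]
```

View pics/i2.png

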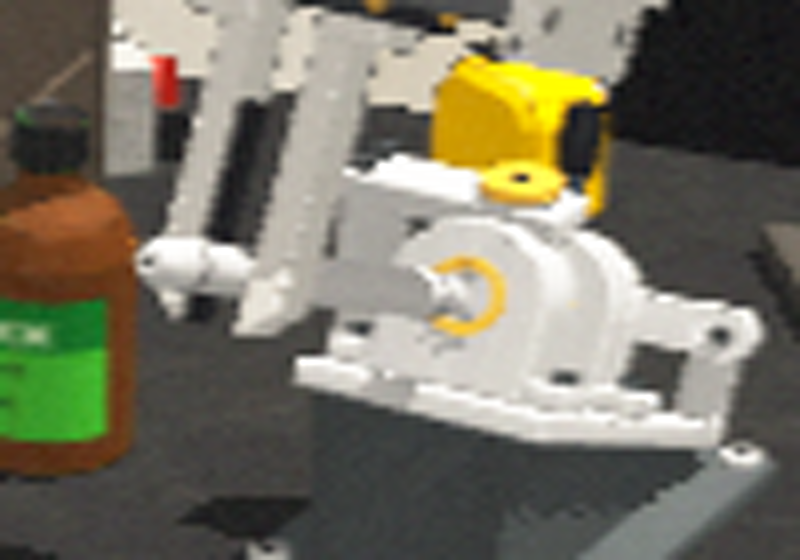

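```bash
python3 -m jog '[[-0.6,0,0.14,0,0,0],[-1.1,0,0.14,0,0,0],[-1.5,0,0.14,0,0,0],[-1.5,0,0.14,0,0,0]]';python3 -m jog '[[-0.4,0,0,0,0,0],[-0.8,0,0,0,0,0],[-1.2,0,0,0,0,0],[-1.2,0,0,0,0,0]]'
cat > st.py <<'E'
from h import *
ob=ctrl.get_obs();R=Ro.from_euler('xyz',ob["eef_rot"]);g=ob["ee_pos"]+R.apply([0,0,.1815]);x=R.apply([1,0,0])
for d in(-.147,0):print("pt",d,(B.T@(g+d*x-o))*1000)
print("F bed",B.T@ob["force"],"M tool",R.inv().apply(ob["moment"]),"axis in bed",B.T@x)
E
python3 st.py
```

```text
time_s: 8.05
ee_pos: [0.5243, -0.0403, 0.3386]
eef_rot: [-3.14, -0.435, 1.416]
force: [0.3, 0.6, -2.3]
grip_width: 0.0147
grip_force: 60.0
time_s: 8.45
ee_pos: [0.5226, -0.0511, 0.3336]
eef_rot: [-3.14, -0.435, 1.416]
force: [-0.1, -0.0, -2.1]
grip_width: 0.0145
grip_force: 60.0
pt -0.147 [ -0.1574 -18.9955   0.0616]
pt 0 [  0.0791 128.0041  -0.1579]
F bed [-0.1423 -0.9208 -1.8336] M tool [-0.0682 -0.3485 -0.0294] axis in bed [ 0.0016  1.     -0.0015]
```

```bash
python3 -m jog '[[-0.8,0,0,0,0,0],[-1.6,0,0,0,0,0],[-2.4,0,0,0,0,0],[-3.2,0,0,0,0,0],[-3.2,0,0,0,0,0]]';python3 st.py; python3 -m jog '[[-0.5,0,0,0,0,0],[-1,0,0,0,0,0],[-1.5,0,0,0,0,0],[-2,0,0,0,0,0],[-2,0,0,0,0,0]]'
python3 st.py
```

```text
time_s: 8.95
ee_pos: [0.5181, -0.0802, 0.3198]
eef_rot: [-3.14, -0.435, 1.416]
force: [-0.4, -0.4, -2.1]
grip_width: 0.0146
grip_force: 60.0
pt -0.147 [ -0.365  -51.5768   0.0336]
pt 0 [-0.0207 95.4226 -0.179 ]
F bed [-0.3129 -1.3532 -1.7133] M tool [-0.0657 -0.3727 -0.0329] axis in bed [ 0.0023  1.     -0.0014]
time_s: 9.45
ee_pos: [0.5154, -0.0977, 0.3116]
eef_rot: [-3.14, -0.435, 1.416]
force: [0.1, 0.4, -3.0]
grip_width: 0.0142
grip_force: 60.0
pt -0.147 [ -0.2417 -71.0601   0.1091]
pt 0 [ 0.0091 75.9395 -0.1035]
F bed [ 0.0157 -0.868  -2.9296] M tool [-0.0865 -0.343  -0.0447] axis in bed [ 0.0017  1.     -0.0014]
```

```bash
python3 -m jog '[[-0.7,0,0,0,0,0],[-1.4,0,0,0,0,0],[-2.1,0,0,0,0,0],[-2.8,0,0,0,0,0],[-3.4,0,0,0,0,0],[-3.6,0,0,0,0,0],[-3.6,0,0,0,0,0]]';python3 st.py; python3 -m jog '[[-0.15,0,0,0,0,0],[-0.3,0,0,0,0,0],[-0.45,0,0,0,0,0],[-0.45,0,0,0,0,0]]'
python3 st.py
```

```text
time_s: 10.15
ee_pos: [0.5104, -0.1298, 0.2966]
eef_rot: [-3.14, -0.435, 1.416]
force: [-0.8, -0.5, -2.6]
grip_width: 0.0146
grip_force: 60.0
pt -0.147 [  -0.2256 -106.7773    0.197 ]
pt 0 [ 0.0046 40.2224 -0.0045]
F bed [-0.7074 -1.597  -2.0803] M tool [-0.0672 -0.3392 -0.0316] axis in bed [ 0.0016  1.     -0.0014]
time_s: 10.55
ee_pos: [0.5098, -0.1336, 0.2948]
eef_rot: [-3.141, -0.435, 1.417]
force: [-0.4, -0.7, -2.6]
grip_width: 0.0142
grip_force: 60.0
pt -0.147 [  -0.1649 -111.0487    0.2216]
pt 0 [-0.0023 35.9511  0.01  ]
F bed [-0.2937 -1.7941 -2.0643] M tool [-0.0963 -0.3205 -0.0332] axis in bed [ 0.0011  1.     -0.0014]
```

```bash
for i in 1 2; do python3 -m jog '[[-0.1,0,0,0,0,0],[-0.2,0,0,0,0,0],[-0.2,0,0,0,0,0]]' | grep force:;python3 st.py; done
```

```text
force: [0.6, 2.2, -1.0]
grip_force: 60.0
pt -0.147 [  -0.1111 -112.7344    0.1664]
pt 0 [ 0.0386 34.2655  0.0452]
F bed [ 0.2504  1.6392 -1.8207] M tool [-0.041   0.2113 -0.0636] axis in bed [ 0.001   1.     -0.0008]
force: [1.3, 13.4, 5.1]
grip_force: 60.0
pt -0.147 [   0.0715 -113.1906   -0.1553]
pt 0 [ 0.115  33.8091  0.1078]
F bed [-0.7129 14.3876 -1.0675] M tool [-0.0349  2.4739  0.0249] axis in bed [0.0003 1.     0.0018]
```

```bash
python3 -m jog '[[0,0,0,0,0,0],[0,0,0,0,0,0],[0,0,0,0,0,0],[0,0,0,0,0,0],[0,0,0,0,0,0]]' 50; python3 -m jog '[[0,0,-3,0,0,0],[0,0,-7,0,0,0],[0,0,-12,0,0,0],[0,0,-12,0,0,0]]'
python3 - <<'E'
from h import *
h=(bed(0,-65.5,18.4+45))
P=bed(-55,-65.5,62);P[2]+=.06;a=row("above",P)
P=bed(-55,-65.5,62);P[2]-=.005;b=row("down",P,p=a[0],R=a[1])
for w in((20,50),(35,40),(46,34),(48,27)):
    P=bed(w[0],-65.5,w[1]);print(w);row("push",P,p=b[0],R=b[1])
for n in("side","top"):
  print(n,"upper end",proj(n,bed(0,88,0)))
a=cv2.resize(cam("side")["img"][150:250,300:420],None,fx=3,fy=3,interpolation=cv2.INTER_CUBIC)
b=cv2.resize(cam("top")["img"][200:300,360:480],None,fx=3,fy=3,interpolation=cv2.INTER_CUBIC)
cv2.imwrite("pics/k1.png",np.hstack([a,b]))
E
```

```text
time_s: 11.65
ee_pos: [0.5093, -0.1372, 0.2932]
eef_rot: [-3.141, -0.435, 1.417]
force: [-1.0, -0.4, -0.2]
grip_width: 0.0465
grip_force: 0.0
time_s: 12.05
ee_pos: [0.5015, -0.1888, 0.4076]
eef_rot: [3.133, -0.432, 1.419]
force: [0.4, -0.9, -0.7]
grip_width: 0.0468
grip_force: 0.0
above tcp [ 0.449  -0.1664  0.4025] row [ 1.08 -5.53  1.01] [ 0.008 -0.432 -0.001]
down tcp [ 0.449  -0.1664  0.3375] row [ 0.  -0.   6.5] [0. 0. 0.]
(20, 50)
push tcp [ 0.5239 -0.1728  0.3316] row [0.51 7.5  0.59] [0. 0. 0.]
(35, 40)
push tcp [ 0.5394 -0.1709  0.3226] row [0.93 9.   1.49] [0. 0. 0.]
(46, 34)
push tcp [ 0.5507 -0.1701  0.3171] row [ 1.18 10.1   2.04] [0. 0. 0.]
(48, 27)
push tcp [ 0.5531 -0.1674  0.3108] row [ 1.48 10.3   2.67] [0. 0. 0.]
side upper end [342.6523 201.0065]
top upper end [382.4332 234.2652]
```

View pics/k1.png

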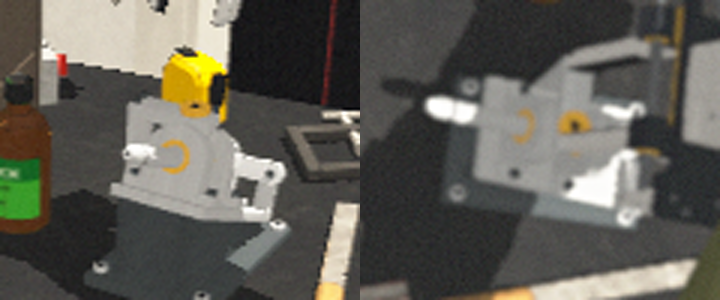

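```bash
python3 -m jog '[[0,0,0,0,0,0]]' 0; python3 - <<'E'
from h import *
row("pre",bed(-45,-65.5,100),tilt=np.radians(25))
E
```

```text
time_s: 12.25
ee_pos: [0.5016, -0.1868, 0.4008]
eef_rot: [-3.139, -0.436, 1.416]
force: [0.6, -0.1, -0.4]
grip_width: 0.0421
grip_force: 0.0
pre tcp [ 0.4437 -0.2669  0.3583] row [-9.78 -4.49  0.15] [-0.002  0.001 -0.002]
```

```bash
python3 -m jog '[[-2,-4.5,0,0,0,0],[-6,-4.5,0,0,0,0],[-9.8,-4.5,0.1,0,0,0],[-9.8,-4.5,0.1,0,0,0],[-9.8,-4.5,2.5,0,0,0],[-9.8,-4.5,4.9,0,0,0],[-9.8,-4.5,4.9,0,0,0]]'
cat > st2.py <<'E'
from h import *
ob=ctrl.get_obs();R=Ro.from_euler('xyz',ob["eef_rot"]);g=ob["ee_pos"]+R.apply([0,0,.199])
print("tip bed",(B.T@(g-o))*1000,"F bed",B.T@ob["force"])
E
python3 st2.py
```

```text
time_s: 12.95
ee_pos: [0.4466, -0.246, 0.3134]
eef_rot: [-3.135, -0.438, 1.416]
force: [0.0, 0.8, 0.2]
grip_width: 0.0004
grip_force: 0.0
tip bed [-46.4883 -65.0599  50.3611] F bed [-0.0988  0.7678 -0.1655]
```

```bash
python3 -m jog '[[0,1.5,0,0,0,0],[0,2.5,0,0,0,0],[0,3.3,0,0,0,0],[0,4.1,0,0,0,0],[0,4.9,0,0,0,0],[0,5.7,0,0,0,0],[0,6.5,0,0,0,0],[0,6.5,0,0,0,0]]'; python3 st2.py
python3 -m jog '[[0,0.7,0.4,0,0,0],[0,1.2,1,0,0,0],[0,1.6,1.5,0,0,0],[0,1.9,1.9,0,0,0],[0,2.2,2.1,0,0,0],[0,2.3,2.25,0,0,0],[0,2.3,2.25,0,0,0]]';python3 st2.py
```

```text
time_s: 13.75
ee_pos: [0.5117, -0.2577, 0.3162]
eef_rot: [-3.141, -0.435, 1.417]
force: [-0.6, -0.0, -0.8]
grip_width: 0.0003
grip_force: 0.0
tip bed [ 20.7498 -65.9157  53.6049] F bed [-0.6023 -0.4623 -0.6708]
time_s: 14.45
ee_pos: [0.5352, -0.2517, 0.2958]
eef_rot: [-3.141, -0.435, 1.417]
force: [-0.9, -1.0, 0.7]
grip_width: 0.0005
grip_force: 0.4
tip bed [ 43.0716 -65.938   31.1155] F bed [-0.7703 -0.7329  1.1085]
```

```bash
python3 -m jog '[[0,0.1,0.3,0,0,0],[0,0.1,0.5,0,0,0],[0,0.1,0.6,0,0,0],[0,0.1,0.6,0,0,0]]' | grep force:; python3 st2.py
python3 -m jog '[[0,0,0.1,0,0,0],[0,0,0.2,0,0,0],[0,0,0.2,0,0,0]]'| grep force:;python3 st2.py
```

```text
force: [-3.7, -3.4, 10.3]
grip_force: 5.3
tip bed [ 44.3409 -65.9464  26.1334] F bed [-3.1814  0.8516 11.0091]
force: [-9.6, -7.2, 21.8]
grip_force: 11.1
tip bed [ 44.5537 -65.9823  25.5334] F bed [-8.4215  1.4417 23.3485]
```

```bash
python3 -m jog '[[0,0,-2,0,0,0],[0,0,-6,0,0,0],[0,0,-11,0,0,0],[0,-6,-15,0,0,0],[0,-12,-18,0,0,0],[0,-17,-18,0,0,0],[0,-20,-18,0,0,0],[0,-20,-18,0,0,0]]'
python3 - <<'E'
from h import *
for n in("side","top"):
  print(n,"end",proj(n,bed(0,88,0)),"lever",proj(n,bed(50,-65.5,18.4)),"flag",proj(n,bed(26,-118,0)))
a=cv2.resize(cam("side")["img"][150:250,300:420],None,fx=3,fy=3,interpolation=cv2.INTER_CUBIC)
b=cv2.resize(cam("top")["img"][200:300,370:480],None,fx=4,fy=4,interpolation=cv2.INTER_CUBIC)
m=np.zeros((400,800,3),np.uint8);m[:300,:360]=a;m[:,360:]=b;cv2.imwrite("pics/l1.png",m)
E
```

```text
time_s: 15.95
ee_pos: [0.3246, -0.2923, 0.4527]
eef_rot: [3.141, -0.434, 1.416]
force: [0.6, 0.3, -0.1]
grip_width: 0.0001
grip_force: 0.0
side end [342.6523 201.0065] lever [352.4411 191.7676] flag [367.1967 201.992 ]
top end [382.4332 234.2652] lever [443.1777 225.773 ] flag [454.2314 240.407 ]
```

View pics/l1.png

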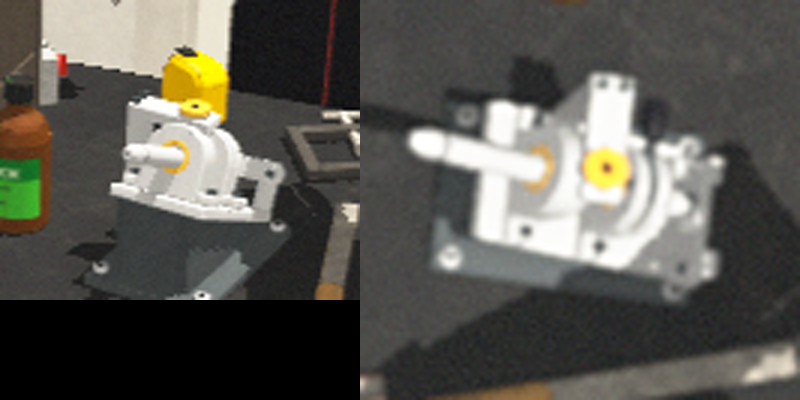

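The side and top views show the shaft's upper end at (383, 235), where the fully-home pose predicts it. The black lever handle is folded at (443, 227) and the stop lies across the bore.

```bash
python3 -c "
from station import ctrl
print(ctrl.hand_in())"
```

```text
the job is handed in; nothing more can be done
None
```

The job is handed in at about 16 s: I flipped the stop over, threaded the shaft through both bearings until it butted against the stop (about 14 N), then folded the clamp lever flat. The hand-in gave no verdict; the last pictures agreed with the shaft fully home and the lever flat.

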